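# Release the lid of a board test fixture with its twin keys

### The job

The relay board in the test fixture has been tested: open the fixture. Push the red lock slide fully to the left (as seen from the robot), then press both orange release keys down together, one fingertip on each, and keep both down until the lid has risen clear of the hooks; then let go of the keys so that the damped lid springs right up to its stop. It is all done with the fingertips: nothing is picked up, and the board and the loose things around the fixture stay where they are.

Things in the scene. Friction and masses are not known exactly. Their poses are not given: they have to be found in the camera images.
- fixture: grey test fixture with a clear hinged lid, fixed to the bench, 112 mm wide (y), 238 mm deep (x). Origin on the bench; +x points to the hinge at the back, -x to the front, +y is its left seen from the front. Front deck (x = -139 to -45 mm) 28 mm high, with the red lock slide (x = -122) and behind it the orange keys (x = -86); the body behind (x = -45 to 100) is 58 mm high, 71 with the shut lid.
- lock_stud (a point): centre of the top of the red slide's thumb stud, 52 mm above the bench. The stud is 15 mm (fixture x) by 10 mm (y) and stands 17 mm above its flat red bar (18 mm deep, 72 mm long in y). Closed fingers can be lowered beside the stud, over the bar, and pushed against its side; the keys begin 16 mm behind it.
- lock (a joint): travel of the lock slide in m, along the fixture's +y (to the left seen from the front): 0 locked, 0.014 fully over at its stop. It needs about 3 N and stays where it is left. Below about 0.010 its teeth block both keys.
- left_key_pad (a point): centre of the top of the left orange key (fixture +y side), 56 mm above the bench when up. Each pad is 26 mm long (x) by 24 mm wide (y); the two are 54 mm apart, centre to centre along y. Steel hooks behind the keys, 24 mm back from the pad centres, reach 72 mm above the bench.
- right_key_pad (a point): the same point of the right orange key (fixture -y side).
- left_key (a joint): angle of the left key in rad, turning about a cross pin 30 mm behind its pad's centre: 0 up, 0.25 at its stop (the pad's centre is then 7.5 mm lower). It takes 2 to 4 N to start and 5 to 8 N at the stop, less towards its front, and springs back by itself. From about 0.15 its hook is off the lid's lip. The locked slide stops it at 0.06.
- right_key (a joint): the same for the right key. The lid is held as long as either hook is on its lip.
- lid_front (a point): middle of the upper front edge of the lid, 133 mm in front of its hinge, 71 mm above the bench when shut.
- lid (a joint): opening angle of the lid in rad: 0 shut, 1.2 at its upper stop. Once both hooks are off, its spring lifts it slowly against a damper, about 0.12 rad/s, some 10 s to the stop. From 0.09 it is clear of the hooks; if a key is let go earlier its hook catches the lid again and both keys must be pressed once more.
- board: green relay board with blue relays, 62 x 68 x 20 mm, loose in the nest under the lid; origin at the middle of its underside.
- blue_capacitor: blue can capacitor, 35 mm across, 52 mm high, standing loose; origin at its foot.
- black_capacitor: black can capacitor, 25 mm across, 40 mm high, standing loose; origin at its foot.
- brass_standoff: brass hexagon standoff, 15 mm across, 54 mm high, standing loose; origin at its foot.
- screwdriver_a: red screwdriver, 214 mm long, 32 mm thick, lying loose at the front edge of the bench; origin under its middle.

How it is judged:
By the outcome, as a careful person would: the job done as asked, in the order asked, and still so for the second after the job is handed in, with the robot touching nothing.
It also fails if it takes over 72 s, if anything falls off the work surface, if the arm or the gripper's body presses on something with over 40 N, if the wrist force passes 120 N, or if a joint passes its speed limit or range.

### The arm

A 7-joint arm with a two-finger parallel gripper is mounted at the origin on a cart in front of the work surface, level with it; the furniture and walls round the work are solid. World frame = base frame: x ahead of the robot, y to its left, z up, the work surface at z = 0. Lengths are in m, angles in rad, forces in N, time in s.
With the tool pointing down it reaches from about 0.4 to 0.85 m from the base axis. Payload 10.4 kg.
Tool frame: the origin (TCP) lies midway between the tips of the shut fingers; the grasp point (between the pads) lies 19 mm behind it; z points along the fingers, y is the line along which they close (so a half turn about z gives the same grasp; the last joint's range is limited). The gripper opens to 87 mm and grips with 3 to 60 N. Pads are 19 mm wide; open, the fingers measure 117 mm over their backs; the gripper's body (75 mm by 190 mm) begins 51 mm behind the grasp point.
Start: joints at [-1.284, 0.332, -0.065, 1.46, 0.022, 1.35, -0.088], TCP at [0.191, 0.595, 0.223] pointing down, gripper open.
Joint ranges: [-2.6, 2.6], [-0.5, 2.12], [-1.47, 1.34], [0.16, 2.42], [-1.27, 4.41], [0.06, 2.06], [-2.6, 2.6]. Speed limits (rad/s): [2.22, 2.22, 2.79, 2.79, 3.14, 3.14, 3.14].

### API

Orientations are given as a unit quaternion [x, y, z, w].
In Python, from bench import r gives the robot as it stands.
- The arm moves only by the tool apply_moves, never from a script. Its argument "steps" is a list of rows, each a list of 7 numbers: the turn, a rotation vector about the tool's x, y, z in rad, then the shift along the tool's x, y, z in mm, then the opening, from -1 (shut) to 1 (fully open). In form: [[ax, ay, az, x, y, z, claw], ...]. A call has 1 to 20 rows; each row is the pose to reach, as a shift and turn from the pose commanded when the call began, along the tool's axes at that moment; what a row does not reach only later rows make up. A row lasts 1/12 s, in which the tool goes at most 41.7 mm and 7.16 degrees, less where a joint would pass 70% of its speed; a pose out of reach is approached as far as the arm can. A call with a gripper value outside its range is refused whole. The fingers move at their own pace and stop on an object; "force" is the grip in N (left out, the last holds). Time passes only in rows, so rows that repeat a pose let the fingers close. It gives the time, the measured TCP pose, the force, the opening and the grip force at its end, in the units of the state.
- r.read_state(): the state, without advancing time (a new reading comes with each control period).
- r.camera(name): name is "side" or "top"; returns a dict with "pixels" (480x640x3 uint8, red, green, blue), "z_map" (480x640 float32, m along the optical axis (not along the pixel's ray), 0 where there is no reading), "fovy" (degrees; the focal length in pixels is half the picture's height over the tangent of half this angle, whatever the lens; pixels are square), "cx", "cy" (the principal point, pixels), "position" and "orientation" of the camera in the world. Camera axes: x right, y down, z forward; pixel columns grow to the right and rows downward; lengths in m; the calibration is good to about 2 mm. A picture is of the moment at which its call begins.
- r.close_job(): hands the job in; it is judged then, once.
The state is a dict: "time": time; "joint_positions": joint angles; "joint_vel": joint speeds; "joint_torque": joint torques, N m; "ee_pos": TCP position; "eef_rot": TCP orientation; "ft_force": force on the tool from outside, world axes, zero at the start; "torque": the same for the moment, N m; "width": finger opening in m; "grip_force": force on a finger pad.
Only numpy, scipy, OpenCV 4.12 (cv2) and the standard library are available. Lean on these libraries where they do the work, as an engineer would, in place of code of your own. Each camera call takes 0.05 s, during which the arm holds its last target. There are 200 camera calls.

## Working session

There is one attempt and no reset: what is moved stays moved. The work goes in short steps, Python scripts to look and compute and a tool call to move; the robot and the scene stay as the last step left them, time stands still between calls to the robot, and variables do not carry over. Pictures are saved under pics/ and viewed, at most 10 in all, crops included, and the job is handed in when it is done.

Besides the shell and the picture viewer there is one more tool, called after "Emit:" as name(argument=value, ...) on one line, values as JSON. apply_moves: Moves the arm, as the interface text tells. Its arguments: {"type":"object","properties":{"steps":{"type":"array","items":{"type":"array","items":{"type":"number"}}},"force":{"type":"number"}},"required":["steps"]}

```bash
mkdir -p pics; cat > h.py <<'E'
import numpy as np, cv2
from scipy.spatial.transform import Rotation as R
from bench import r
def cam(n):
    c=r.camera(n); c['f']=240/np.tan(np.radians(c['fovy'])/2); c['R']=R.from_quat(c['orientation']).as_matrix(); return c
def cloud(c):
    v,u=np.mgrid[:480,:640]; z=c['z_map']
    p=np.stack([(u-c['cx'])/c['f']*z,(v-c['cy'])/c['f']*z,z],-1)
    return p@c['R'].T+np.array(c['position'])
def onplane(c,u,v,h):
    d=c['R']@np.array([(u-c['cx'])/c['f'],(v-c['cy'])/c['f'],1]); p=np.array(c['position']); return p+d*(h-p[2])/d[2]
E
python3 - <<'E'
from h import *
for n in('top','side'):
    c=cam(n); cv2.imwrite(f'pics/{n}0.png',c['pixels'][...,::-1]); print(n,c['position'],c['orientation'],c['f'],c['cx'],c['cy'])
    P=cloud(c); hsv=cv2.cvtColor(c['pixels'],cv2.COLOR_RGB2HSV)
    for nm,lo,hi in(('red',(0,150,80),(6,255,255)),('orange',(8,150,120),(22,255,255))):
        m=cv2.inRange(hsv,lo,hi); k,l,s,ce=cv2.connectedComponentsWithStats(m)
        for i in range(1,k):
            if s[i,4]>30:
                q=P[(l==i)&(c['z_map']>0)]; print(nm,s[i],ce[i].round(1),np.median(q,0).round(4),q.min(0).round(3),q.max(0).round(3))
s=r.read_state();print(s)
E
```

```text
top [0.34569498 0.02494033 1.03739992] [ 0.71841907 -0.68767418  0.07147901 -0.07660942] 590.0544446243694 322.7211762991851 246.32700154065884
red [461 129   9   6  43] [465.2 131.4] [ 0.7812 -0.2105  0.0402] [ 0.779 -0.217  0.027] [ 0.784 -0.203  0.045]
red [346 268  42  21 515] [366.6 280.3] [ 0.5011 -0.0413  0.0362] [ 0.488 -0.076  0.026] [ 0.526 -0.005  0.056]
red [594 311  36  62 547] [608.4 341. ] [ 0.4191 -0.4565  0.0144] [ 0.366 -0.499  0.001] [ 0.472 -0.433  0.022]
red [622 315  18  69 521] [633.8 353. ] [ 0.3971 -0.5031  0.0143] [ 0.35  -0.516  0.001] [ 0.466 -0.479  0.022]
red [ 288  349   64   29 1051] [321.6 363.1] [0.3607 0.029  0.0261] [ 0.339 -0.02   0.003] [0.382 0.087 0.034]
orange [439 106  11  49 439] [444.2 129.9] [ 0.7762 -0.1688  0.0566] [ 0.732 -0.187  0.003] [ 0.842 -0.161  0.066]
orange [375 252  16  15 206] [382.3 258.6] [ 0.5381 -0.0645  0.056 ] [ 0.525 -0.081  0.026] [ 0.553 -0.053  0.061]
orange [344 254  15  15 209] [351.1 261.1] [ 0.5313 -0.0123  0.0563] [ 0.519 -0.025  0.027] [0.544 0.    0.061]
side [ 0.15736818 -0.71302519  0.52401622] [ 0.83131778
[... 1669 characters left out ...]
_positions': array([-1.28362331,  0.33282696, -0.06470724,  1.46084034,  0.0216223 ,
        1.34988361, -0.08850745]), 'joint_vel': array([-0.00042286, -0.00331611, -0.00054619, -0.00073991,  0.00029104,
        0.00163293, -0.00062682]), 'joint_torque': array([ 1.06512533e-03, -6.24540782e+01,  2.45893345e-02, -3.90720963e+01,
       -6.13460317e-02,  3.65445216e-02,  2.28131660e-05]), 'ee_pos': array([0.19043031, 0.59493164, 0.22183021]), 'eef_rot': array([ 1.54256501e-01,  9.88030634e-01, -6.28114056e-04, -6.02725149e-05]), 'ft_force': array([ 0.20305001, -0.4629699 ,  0.07717541]), 'torque': array([ 0.00241702,  0.03186869, -0.04604962]), 'grip_force': 0.0, 'width': 0.08711834584446726}
```

View pics/top0.png

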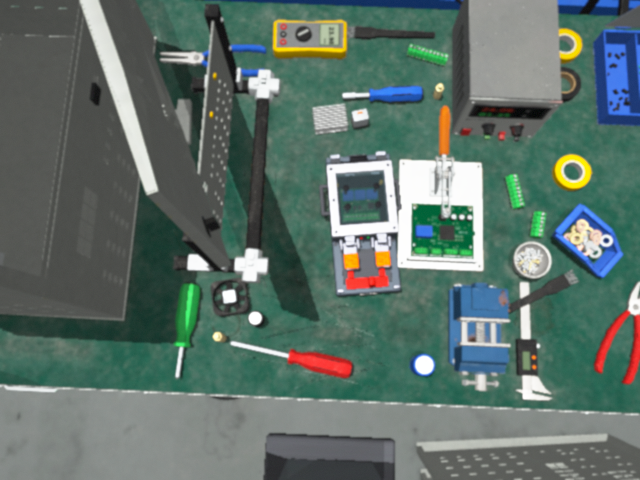

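View pics/side0.png

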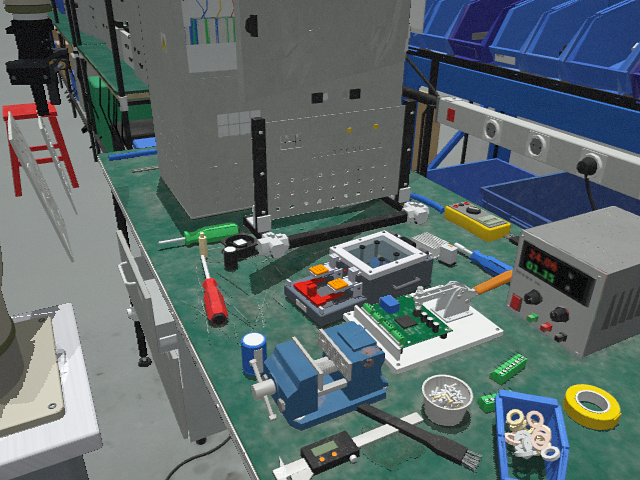

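The pictures show the fixture at about (362,225) in the top view. The red slide is at (367,280) and the orange keys are at (351,261) and (382,259). A tall cabinet stands to its left, between the start pose and the fixture. Next I measure the points in both views and map the obstacles.

```bash
python3 - <<'E'
from h import *
pts={}
for n in('top','side'):
    c=cam(n); P=cloud(c); hsv=cv2.cvtColor(c['pixels'],cv2.COLOR_RGB2HSV)
    box=(P[...,0]>.46)&(P[...,0]<.58)&(P[...,1]>-.11)&(P[...,1]<.03)
    o=(cv2.inRange(hsv,(8,150,120),(22,255,255))>0)&box&(abs(P[...,2]-.0565)<.004)
    k,l,s,ce=cv2.connectedComponentsWithStats(o.astype(np.uint8))
    for i in range(1,k):
        if s[i,4]>30: print(n,'pad',onplane(c,*ce[i],.056).round(4),np.ptp(P[l==i],0).round(3))
    red=(cv2.inRange(hsv,(0,150,80),(6,255,255))>0)&box
    st=red&(P[...,2]>.048); v,u=np.nonzero(st); print(n,'stud',len(u),onplane(c,u.mean(),v.mean(),.052).round(4),np.ptp(P[st],0).round(3))
    b=red&(P[...,2]<.04)&(P[...,2]>.031); q=P[b]; print('bar',q.mean(0).round(4), cv2.minAreaRect((q[:,:2]*1000).astype(np.float32)))
    body=(abs(P[...,2]-.071)<.004)&(P[...,0]>.55)&(P[...,0]<.75)&(P[...,1]>-.10)&(P[...,1]<.07)
    print('lid',cv2.minAreaRect((P[body][:,:2]*1000).astype(np.float32)))
    if n=='top':
        print('max height (cm): rows x .30...95, cols y .6..-.3 step .05')
        for x in np.arange(.30,.9,.05):
            print(round(x,2),[int(100*P[...,2][(abs(P[...,0]-x)<.025)&(abs(P[...,1]-y)<.025)&(c['z_map']>0)].max(initial=-.01)) for y in np.arange(.6,-.31,-.05)])
E
```

```text
top pad [ 0.5377 -0.0649  0.056 ] [0.025 0.026 0.008]
top pad [ 0.531  -0.0118  0.056 ] [0.025 0.024 0.008]
top stud 53 [ 0.5023 -0.0468  0.052 ] [0.082 0.024 0.008]
bar [ 0.5027 -0.0397  0.0357] ((506.5093994140625, -40.08578872680664), (31.267757415771484, 71.26412200927734), 7.190816879272461)
lid ((639.4359741210938, -25.845901489257812), (161.55564880371094, 112.20421600341797), 7.052243232727051)
max height (cm): rows x .30...95, cols y .6..-.3 step .05
0.3 [0, 0, 0, 1, 0, 0, 0, 1, 0, 0, 0, 0, 0, 0, 1, 0, 0, 0, 1]
0.35 [0, 0, 0, 0, 0, 0, 2, 2, 0, 2, 2, 3, 3, 0, 5, 5, 8, 8, 1]
0.4 [3, 13, 21, 31, 40, 0, 3, 3, 5, 4, 2, 2, 0, 0, 5, 5, 8, 8, 1]
0.45 [-1, -1, -1, -1, 41, 1, 3, 3, 3, 62, 1, 0, 0, 0, 0, 0, 9, 8, 1]
0.5 [1, 1, -1, 0, 31, 0, 3, 25, 62, 62, 0, 1, 5, 5, 4, 0, 8, 8, 4]
0.55 [1, 1, 0, 1, 31, 1, 3, 4, 62, 62, 0, 0, 7, 7, 5, 5, 4, 4, 4]
0.6 [1, 1, 1, 1, 31, 0, 0, 62, 62, 3, 0, 7, 7, 7, 7, 8, 6, 3, 3]
0.65 [1, 1, 0, 1, 31, 0, -1, 62, 62, 3, 0, 7, 7, 7, 7, 7, 6, 2, 2]
0.7 [1, 1, -1, 1, 31, 25, 0, 54, 25, 3, 0, 7, 7, 7, 7, 7, 7, 2, 2]
0.75 [1, 1, -1, 1, 31, 25, 41, 47, 25, 3, 0, 0, 4, 6, 2, 6, 5, 7, 7]
0.8 [1, 1, -1, 0, 31, 0, 39, 0, 25, 3, 0, 3, 4, 4, 0, 6, 15, 15, 15]
0.85 [1, 1, 1, 1, 31, 0, 31, 25, 26, 5, 0, 2, 2, 3, 3, 4, 15, 15, 15]
0.9 [1, 1, 1, -1, 0, 1, 1, 1, 2, 4, 0, 0, 0, 0, 2, 2, 15, 15, 15]
side pad [ 0.5303 -0.0132  0.056 ] [0.028 0.028 0.007]
side pad [ 0.537  -0.0668  0.056 ] [0.028 0.026 0.007]
side stud 46 [ 0.5022 -0.049   0.052 ] [0.082 0.029 0.006]
bar [ 0.5062 -0.045   0.0359] ((515.567626953125, -40.28868103027344), (54.972293853759766, 72.80055236816406), 5.667994022369385)
lid ((634.58056640625, -27.28125762939453), (156.83763122558594, 114.62213134765625), 7.532074451446533)
```

```bash
python3 - <<'E'
from h import *
Q=[]
for n in('top','side'):
    c=cam(n); P=cloud(c); ok=c['z_map']>0; Q.append(P[ok])
    hsv=cv2.cvtColor(c['pixels'],cv2.COLOR_RGB2HSV)
    st=(cv2.inRange(hsv,(0,150,80),(6,255,255))>0)&(P[...,2]>.046)&(P[...,0]>.485)&(P[...,0]<.515)&(abs(P[...,1]+.045)<.03)
    v,u=np.nonzero(st);print(n,'stud',len(u),onplane(c,u.mean(),v.mean(),.052).round(4),np.ptp(P[st],0).round(3))
    if n=='top':
        for m in(-1,1): pass
Q=np.vstack(Q)
for lo,hi in((.1,.2),(.2,.3),(.3,.45),(.45,.7),(.7,.95)):
    q=Q[(Q[:,2]>lo)&(Q[:,2]<hi)]
    print(lo,hi,'min x per y bin / count')
    print({round(y,2):(float(q[m,0].min().round(2)),float(q[m,0].max().round(2)),int(m.sum())) for y in np.arange(.7,-.31,-.05) if (m:=(abs(q[:,1]-y)<.025)&(q[:,0]>.05)&(q[:,0]<.9)).sum()>3})
E
```

```text
top stud 57 [ 0.4992 -0.0473  0.052 ] [0.015 0.01  0.01 ]
side stud 56 [ 0.4969 -0.052   0.052 ] [0.016 0.011 0.008]
0.1 0.2 min x per y bin / count
{np.float64(0.7): (0.42, 0.42, 16), np.float64(0.65): (0.42, 0.9, 879), np.float64(0.6): (0.42, 0.42, 179), np.float64(0.55): (0.42, 0.42, 206), np.float64(0.5): (0.42, 0.42, 341), np.float64(0.45): (0.42, 0.42, 410), np.float64(0.4): (0.42, 0.89, 8181), np.float64(0.35): (0.42, 0.64, 15), np.float64(0.25): (0.51, 0.51, 9), np.float64(0.2): (0.51, 0.87, 9521), np.float64(0.05): (0.08, 0.08, 48), np.float64(-0.0): (0.07, 0.08, 207), np.float64(-0.05): (0.06, 0.07, 42), np.float64(-0.2): (0.78, 0.9, 3447), np.float64(-0.25): (0.78, 0.9, 4574), np.float64(-0.3): (0.78, 0.9, 4892)}
0.2 0.3 min x per y bin / count
{np.float64(0.7): (0.42, 0.42, 19), np.float64(0.65): (0.19, 0.64, 1138), np.float64(0.6): (0.42, 0.42, 199), np.float64(0.55): (0.13, 0.42, 595), np.float64(0.5): (0.13, 0.42, 367), np.float64(0.45): (0.42, 0.42, 455), np.float64(0.4): (0.42, 0.9, 14632), np.float64(0.35): (0.43, 0.85, 241), np.float64(0.25): (0.51, 0.86, 20), np.float64(0.2): (0.51, 0.87, 6115)}
0.3 0.45 min x per y bin / count
{np.float64(0.7): (0.42, 0.42, 26), np.float64(0.65): (0.21, 0.64, 1951), np.float64(0.6): (0.15, 0.62, 2023), np.float64(0.55): (0.13, 0.42, 2417), np.float64(0.5): (0.13, 0.42, 1288), np.float64(0.45): (0.42, 0.42, 452), np.float64(0.4): (0.42, 0.83, 5671), np.float64(0.35): (0.42, 0.9, 615), np.float64(0.3): (0.75, 0.88, 2577), np.float64(0.25): (0.63, 0.76, 4111), np.float64(0.2): (0.53, 0.65, 4624), np.float64(0.15): (0.47, 0.55, 4577)}
0.45 0.7 min x per y bin / count
{np.float64(0.25): (0.61, 0.74, 794), np.float64(0.2): (0.5, 0.65, 5760), np.float64(0.15): (0.47, 0.54, 4114)}
0.7 0.95 min x per y bin / count
{}
```

Emit:
apply_moves(steps=[[0, 0, -0.05, -16, -26, 4, -1], [0, 0, -0.1, -33, -51, 9, -1], [0, 0, -0.15, -49, -77, 13, -1], [0, 0, -0.2, -65, -103, 18, -1], [0, 0, -0.25, -82, -128, 22, -1], [0, 0, -0.3, -98, -154, 27, -1], [0, 0, -0.35, -114, -180, 31, -1], [0, 0, -0.4, -131, -205, 36, -1], [0, 0, -0.436, -147, -231, 40, -1], [0, 0, -0.436, -168, -245, 40, -1], [0, 0, -0.436, -189, -259, 40, -1], [0, 0, -0.436, -210, -274, 40, -1], [0, 0, -0.436, -231, -288, 40, -1], [0, 0, -0.436, -252, -302, 40, -1], [0, 0, -0.436, -273, -316, 40, -1], [0, 0, -0.436, -295, -331, 40, -1], [0, 0, -0.436, -295, -331, 40, -1]])

```text
time: 1.72
ee_pos: [0.3731, 0.1863, 0.1828]
eef_rot: [-0.06, 0.998, -0.0, 0.0]
ft_force: [-1.0, -0.7, 0.2]
width: 0.0
grip_force: 0.0
```

Emit:
apply_moves(steps=[[0, 0, 0, -4, -34, 0, -1], [0, 0, 0, -9, -68, 0, -1], [0, 0, 0, -13, -102, 0, -1], [0, 0, 0, -13, -135, 0, -1], [0, 0, 0, -13, -168, 0, -1], [0, 0, 0, -12, -200, 0, -1], [0, 0, 0, -12, -233, 0, -1], [0, 0, 0, -33, -245, 15, -1], [0, 0, 0, -55, -257, 30, -1], [0, 0, 0, -77, -269, 45, -1], [0, 0, 0, -98, -280, 60, -1], [0, 0, 0, -98, -280, 60, -1], [0, 0, 0, -98, -280, 60, -1]])

```text
time: 2.8
ee_pos: [0.5027, -0.0757, 0.1212]
eef_rot: [-0.063, 0.998, -0.001, -0.002]
ft_force: [-0.9, -0.1, 1.1]
width: 0.0005
grip_force: 0.0
```

```bash
python3 - <<'E'
from h import *
s=r.read_state();print(s['time'],s['ee_pos'],R.from_quat(s['eef_rot']).as_matrix().round(4),s['ft_force'],s['joint_positions'].round(2))
t=cam('top');b=cam('side')
im=np.hstack([cv2.resize(t['pixels'][200:320,300:440],(700,600))[:, :400*1],cv2.resize(b['pixels'][200:340,230:400],(400,329*1)) if 0 else cv2.resize(b['pixels'][200:350,270:370],(400,600))])
cv2.imwrite('pics/a1.png',im[...,::-1])
E
```

```text
2.8 [ 0.50266755 -0.07567735  0.12123565] [[-0.9921 -0.1251 -0.0032]
 [-0.1251  0.9921 -0.0021]
 [ 0.0034 -0.0017 -1.    ]] [-0.88442638 -0.07221423  1.07281974] [-0.58  0.18  0.71  1.92 -0.13  1.09  1.88]
```

View pics/a1.png

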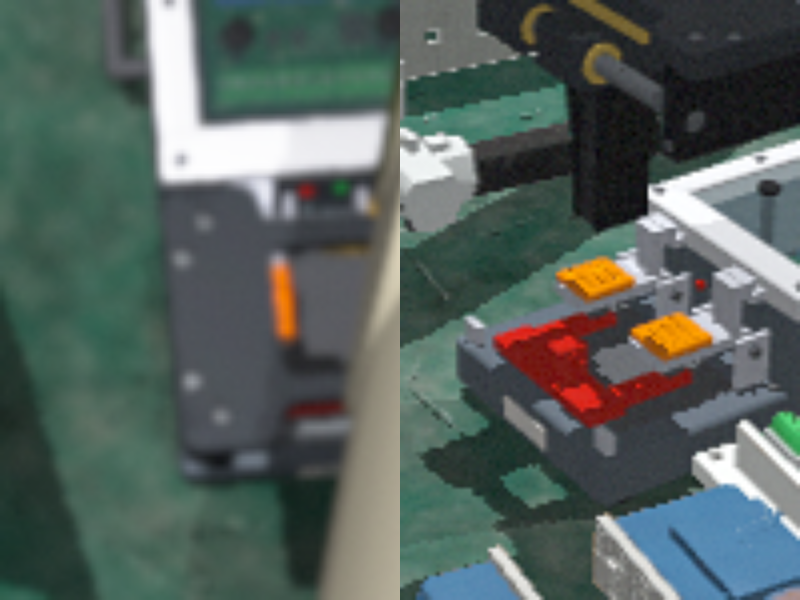

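The stud is clear in the side view at crop (570,365), about (311,289) in the full picture. The closed fingers hang to its right and above. I lower beside it.

Emit:
apply_moves(steps=[[0, 0, 0, 2, 0, 25, -1], [0, 0, 0, 2, 0, 50, -1], [0, 0, 0, 2, 0, 65, -1], [0, 0, 0, 2, 0, 73, -1], [0, 0, 0, 2, 0, 79, -1], [0, 0, 0, 2, 0, 79, -1], [0, 0, 0, 2, 0, 79, -1]])

```text
time: 3.48
ee_pos: [0.5015, -0.0754, 0.0445]
eef_rot: [-0.063, 0.998, 0.0, 0.001]
ft_force: [0.6, -0.8, 0.1]
width: 0.0004
grip_force: 0.0
```

Emit:
apply_moves(steps=[[0, 0, 0, 0, 2, 1, -1], [0, 0, 0, 0, 4, 1, -1], [0, 0, 0, 0, 6, 1, -1], [0, 0, 0, 0, 8, 1, -1], [0, 0, 0, 0, 10, 1, -1], [0, 0, 0, 0, 12, 1, -1], [0, 0, 0, 0, 13, 1, -1], [0, 0, 0, 0, 14, 1, -1], [0, 0, 0, 0, 14, 1, -1]])

```text
time: 4.23
ee_pos: [0.4994, -0.062, 0.0426]
eef_rot: [-0.063, 0.998, -0.0, 0.0]
ft_force: [0.6, -1.3, 0.1]
width: 0.0006
grip_force: 0.8
```

Emit:
apply_moves(steps=[[0, 0, 0, 0, 2, 0, -1], [0, 0, 0, 0, 4, 0, -1], [0, 0, 0, 0, 6, 0, -1], [0, 0, 0, 0, 6, 0, -1]])

```text
time: 4.57
ee_pos: [0.4986, -0.0553, 0.0426]
eef_rot: [-0.063, 0.998, 0.0, 0.0]
ft_force: [0.6, -0.8, -0.2]
width: 0.0003
grip_force: 0.7
```

Emit:
apply_moves(steps=[[0, 0, 0, 0, 1, 0, -1], [0, 0, 0, 0, 2, 0, -1], [0, 0, 0, 0, 3, 0, -1], [0, 0, 0, 0, 3, 0, -1]])

```text
time: 4.9
ee_pos: [0.4982, -0.0525, 0.0426]
eef_rot: [-0.063, 0.998, 0.0, 0.0]
ft_force: [1.3, -1.2, 0.3]
width: 0.0008
grip_force: 0.9
```

```bash
cat >> h.py <<'E'
def stud():
    for n in('side','top'):
        c=cam(n); P=cloud(c); hsv=cv2.cvtColor(c['pixels'],cv2.COLOR_RGB2HSV)
        red=cv2.inRange(hsv,(0,150,80),(6,255,255))>0
        st=red&(P[...,2]>.046)&(P[...,0]>.48)&(P[...,0]<.518)&(abs(P[...,1]+.045)<.04)
        b=red&(P[...,2]<.04)&(P[...,2]>.031)&(P[...,0]>.48)&(P[...,0]<.518)&(abs(P[...,1]+.04)<.07)
        v,u=np.nonzero(st);print(n,len(u),onplane(c,u.mean(),v.mean(),.052).round(4) if len(u) else 0,'bar y',P[b][:,1].min().round(4) if b.any() else 0,P[b][:,1].max().round(4) if b.any() else 0)
        if n=='side': cv2.imwrite('pics/s%d.png'%int(100*r.read_state()['time']),cv2.resize(c['pixels'][200:350,230:400],(680,600))[...,::-1])
E
python3 -c "
from h import *
stud(); print(r.read_state()['ft_force'],r.read_state()['time'])";ls pics
```

```text
side 4 [ 0.4887 -0.039   0.052 ] bar y -0.0689 0.0033
top 0 0 bar y -0.0017 0.0031
[ 1.4032159  -1.40673693  0.30764799] 5.0
a1.png
s495.png
side0.png
top0.png
```

Emit:
apply_moves(steps=[[0, 0, 0, 0, 1, 0, -1], [0, 0, 0, 0, 2, 0, -1], [0, 0, 0, 0, 3, 0, -1], [0, 0, 0, 0, 4, 0, -1], [0, 0, 0, 0, 5, 0, -1], [0, 0, 0, 0, 5, 0, -1]])

```text
time: 5.5
ee_pos: [0.4979, -0.0501, 0.0427]
eef_rot: [-0.062, 0.998, -0.001, 0.001]
ft_force: [3.6, -10.3, -1.6]
width: 0.0005
grip_force: 5.5
```

Emit:
apply_moves(steps=[[0, 0, 0, 0, 1, 0, -1], [0, 0, 0, 0, 2, 0, -1], [0, 0, 0, 0, 2, 0, -1]])

```text
time: 5.75
ee_pos: [0.4978, -0.0499, 0.0427]
eef_rot: [-0.062, 0.998, -0.002, 0.001]
ft_force: [4.8, -17.2, -3.2]
width: 0.0006
grip_force: 8.8
```

Emit:
apply_moves(steps=[[0, 0, 0, 0, -3, 0, -1], [0, 0, 0, 0, -8, 0, -1], [0, 0, 0, 0, -13, -2, -1], [0, 0, 0, 0, -15, -30, -1], [0, 0, 0, 0, -15, -60, -1], [0, 0, 0, 0, -15, -60, -1]])

```text
time: 6.25
ee_pos: [0.5016, -0.0611, 0.1071]
eef_rot: [-0.063, 0.998, 0.0, 0.003]
ft_force: [1.2, -0.4, 0.5]
width: 0.0006
grip_force: 0.0
```

```bash
python3 -c "
from h import *
stud(); s=r.read_state();print(s['ft_force'],s['time'],s['ee_pos'])";ls pics
```

```text
side 58 [ 0.4964 -0.0398  0.052 ] bar y -0.0661 0.0073
top 2 [ 0.5736 -0.028   0.052 ] bar y 0 0
[-0.63975392  0.67791317 -0.28745472] 6.35 [ 0.49978332 -0.06026833  0.10343072]
a1.png
s495.png
s630.png
side0.png
top0.png
```

View pics/s630.png

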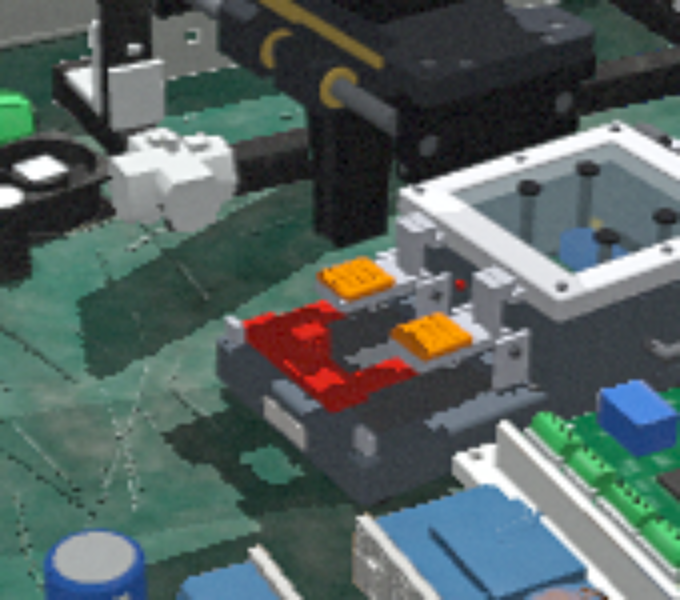

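The slide (red, crop (300,350)) now rests against its left end cap at (235,325), so it is fully over. Next, the keys.

Emit:
apply_moves(steps=[[0, 0, 0, -8, 4, 0, 0.01], [0, 0, 0, -17, 9, 0, 0.01], [0, 0, 0, -26, 13, 0, 0.01], [0, 0, 0, -34, 17, 0, 0.01], [0, 0, 0, -34, 17, 10, 0.01], [0, 0, 0, -34, 17, 20, 0.01], [0, 0, 0, -34, 17, 30, 0.01], [0, 0, 0, -34, 17, 36, 0.01], [0, 0, 0, -34, 17, 36, 0.01], [0, 0, 0, -34, 17, 36, 0.01]])

```text
time: 7.18
ee_pos: [0.5302, -0.0399, 0.066]
eef_rot: [-0.063, 0.998, -0.0, -0.001]
ft_force: [0.8, 0.4, 0.1]
width: 0.0438
grip_force: 0.0
```

```bash
python3 -c "
from h import *
s=r.read_state();print(s['ft_force'],s['time'],s['ee_pos'],s['width'])
c=cam('side');cv2.imwrite('pics/k1.png',cv2.resize(c['pixels'][190:330,250:410],(800,600)[:2])[...,::-1])"
```

```text
[0.84614665 0.3916923  0.14492764] 7.1833 [ 0.53023154 -0.03993674  0.06604083] 0.043804006492918594
```

View pics/k1.png

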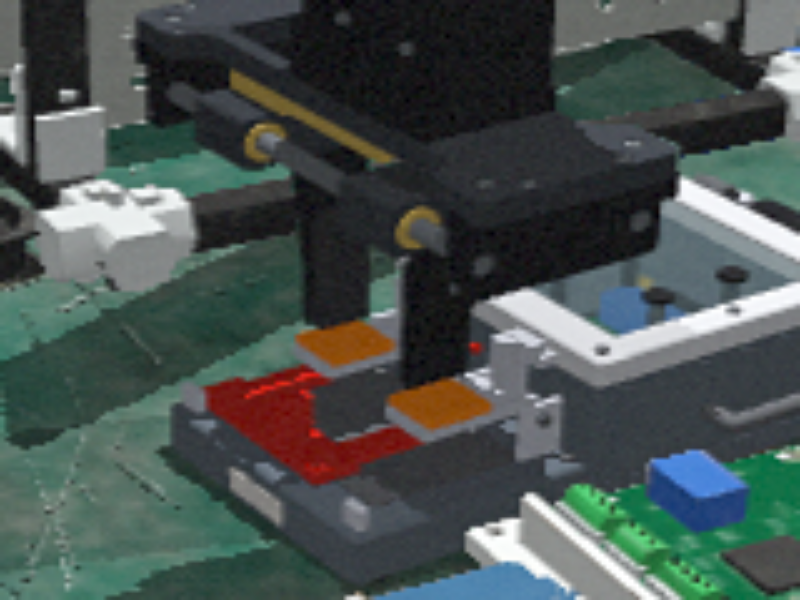

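Both fingers stand over their pads; the near fingertip at (435,385) projects onto the pad centre (440,405). I press.

Emit:
apply_moves(steps=[[0, 0, 0, 0, 0, 4, 0.01], [0, 0, 0, 0, 0, 8, 0.01], [0, 0, 0, 0, 0, 11, 0.01], [0, 0, 0, 0, 0, 14, 0.01], [0, 0, 0, 0, 0, 16, 0.01], [0, 0, 0, 0, 0, 18, 0.01], [0, 0, 0, 0, 0, 18, 0.01]])

```text
time: 7.82
ee_pos: [0.5293, -0.0397, 0.049]
eef_rot: [-0.063, 0.998, 0.001, -0.002]
ft_force: [-12.7, -0.3, 21.3]
width: 0.0438
grip_force: 11.4
```

Emit:
apply_moves(steps=[[0, 0, 0, 1, 0, 0, 0.01], [0, 0, 0, 1, 0, 0, 0.01], [0, 0, 0, 1, 0, 0, 0.01], [0, 0, 0, 1, 0, 0, 0.01], [0, 0, 0, 1, 0, 0, 0.01], [0, 0, 0, 1, 0, 0, 0.01]])

```text
time: 8.32
ee_pos: [0.5292, -0.0397, 0.0491]
eef_rot: [-0.063, 0.998, 0.0, -0.001]
ft_force: [-8.3, 0.6, 15.5]
width: 0.0441
grip_force: 8.6
```

```bash
python3 -c "
from h import *
s=r.read_state();print(s['ft_force'],s['time'],s['ee_pos'],s['width'])
c=cam('side');cv2.imwrite('pics/k2.png',cv2.resize(c['pixels'][190:330,250:410],(800,600)[:2])[...,::-1])"
```

```text
[-8.32844268  0.59953569 15.49771457] 8.3167 [ 0.52920655 -0.03970512  0.04913631] 0.04405243217560622
```

View pics/k2.png

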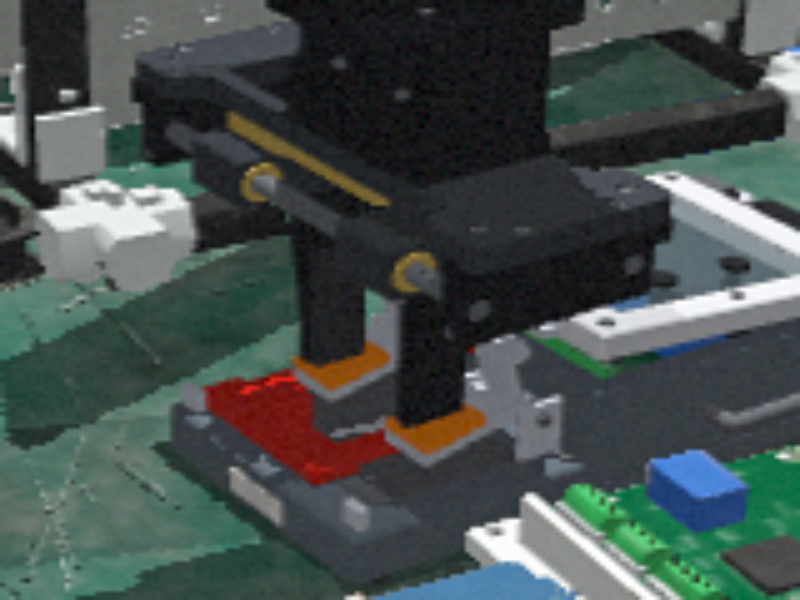

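The lid is rising: its front frame (600,350) stands clear of the body, with the green board showing in the gap. I hold a little longer, then let go.

Emit:
apply_moves(steps=[[0, 0, 0, 0, 0, 0, 0.01], [0, 0, 0, 0, 0, 0, 0.01], [0, 0, 0, 0, 0, 0, 0.01], [0, 0, 0, 0, 0, 0, 0.01], [0, 0, 0, 0, 0, 0, 0.01], [0, 0, 0, 0, 0, 0, 0.01], [0, 0, 0, 0, 0, 0, 0.01], [0, 0, 0, 0, 0, 0, 0.01], [0, 0, 0, 0, 0, 0, 0.01], [0, 0, 0, 0, 0, 0, 0.01]])

```text
time: 9.2
ee_pos: [0.5292, -0.0397, 0.0491]
eef_rot: [-0.063, 0.998, 0.001, -0.001]
ft_force: [-7.5, 0.9, 15.1]
width: 0.0441
grip_force: 8.6
```

```bash
cat >> h.py <<'E'
def lid():
    c=cam('side');P=cloud(c);hsv=cv2.cvtColor(c['pixels'],cv2.COLOR_RGB2HSV)
    m=(hsv[...,1]<40)&(hsv[...,2]>190)&(P[...,0]>.57)&(P[...,0]<.76)&(P[...,1]>-.1)&(P[...,1]<.05)&(P[...,2]>.066)&(P[...,2]<.3)
    q=P[m]; rel=(q[:,:2]-[.534,-.039])@[.992,.125]-.086
    if len(q)>20:
        a=np.polyfit(rel,q[:,2],1); print('lid slope angle',np.arctan(-a[0]).round(3),'front',rel.min().round(3),'zmax',q[:,2].max().round(3),len(q))
E
python3 -c "
from h import *
lid(); s=r.read_state();print(s['ft_force'],s['time'],s['ee_pos'])"
```

```text
lid slope angle 0.197 front -0.034 zmax 0.096 344
[-9.30005997  0.63273488 15.66433651] 9.25 [ 0.5292112  -0.03971506  0.04915432]
```

Emit:
apply_moves(steps=[[0, 0, 0, 0, 0, -5, 0.01], [0, 0, 0, 0, 0, -12, 0.01], [0, 0, 0, 4, 0, -22, 0.01], [0, 0, 0, 15, 0, -35, 0.01], [0, 0, 0, 30, 0, -50, 0.01], [0, 0, 0, 45, 0, -65, 0.01], [0, 0, 0, 60, 0, -80, 0.01], [0, 0, 0, 70, 0, -90, 0.01], [0, 0, 0, 70, 0, -90, 0.01], [0, 0, 0, 70, 0, -90, 0.01], [0, 0, 0, 70, 0, -90, 0.01], [0, 0, 0, 70, 0, -90, 0.01], [0, 0, 0, 70, 0, -90, 0.01], [0, 0, 0, 70, 0, -90, 0.01], [0, 0, 0, 70, 0, -90, 0.01], [0, 0, 0, 70, 0, -90, 0.01], [0, 0, 0, 70, 0, -90, 0.01], [0, 0, 0, 70, 0, -90, 0.01], [0, 0, 0, 70, 0, -90, 0.01], [0, 0, 0, 70, 0, -90, 0.01]])

```text
time: 10.92
ee_pos: [0.4603, -0.0485, 0.1385]
eef_rot: [-0.063, 0.998, 0.0, -0.0]
ft_force: [-0.1, 0.0, -0.0]
width: 0.0441
grip_force: 0.0
```

```bash
python3 -c "
from h import *
lid(); s=r.read_state();print(s['ft_force'],s['time'],s['ee_pos'])"
```

```text
lid slope angle 0.353 front -0.053 zmax 0.124 541
[ 0.01779658 -0.34964045 -0.67407446] 10.9667 [ 0.4603257  -0.04847516  0.13854073]
```

Emit:
apply_moves(steps=[[0, 0, 0, 0, 0, 0, 0.01], [0, 0, 0, 0, 0, 0, 0.01], [0, 0, 0, 0, 0, 0, 0.01], [0, 0, 0, 0, 0, 0, 0.01], [0, 0, 0, 0, 0, 0, 0.01], [0, 0, 0, 0, 0, 0, 0.01], [0, 0, 0, 0, 0, 0, 0.01], [0, 0, 0, 0, 0, 0, 0.01], [0, 0, 0, 0, 0, 0, 0.01], [0, 0, 0, 0, 0, 0, 0.01], [0, 0, 0, 0, 0, 0, 0.01], [0, 0, 0, 0, 0, 0, 0.01], [0, 0, 0, 0, 0, 0, 0.01], [0, 0, 0, 0, 0, 0, 0.01], [0, 0, 0, 0, 0, 0, 0.01], [0, 0, 0, 0, 0, 0, 0.01], [0, 0, 0, 0, 0, 0, 0.01], [0, 0, 0, 0, 0, 0, 0.01], [0, 0, 0, 0, 0, 0, 0.01], [0, 0, 0, 0, 0, 0, 0.01]])

```text
time: 12.63
ee_pos: [0.4603, -0.0485, 0.1385]
eef_rot: [-0.063, 0.998, 0.0, 0.0]
ft_force: [0.0, -0.1, -0.9]
width: 0.0439
grip_force: 0.0
```

Emit:
apply_moves(steps=[[0, 0, 0, 0, 0, 0, 0.01], [0, 0, 0, 0, 0, 0, 0.01], [0, 0, 0, 0, 0, 0, 0.01], [0, 0, 0, 0, 0, 0, 0.01], [0, 0, 0, 0, 0, 0, 0.01], [0, 0, 0, 0, 0, 0, 0.01], [0, 0, 0, 0, 0, 0, 0.01], [0, 0, 0, 0, 0, 0, 0.01], [0, 0, 0, 0, 0, 0, 0.01], [0, 0, 0, 0, 0, 0, 0.01], [0, 0, 0, 0, 0, 0, 0.01], [0, 0, 0, 0, 0, 0, 0.01], [0, 0, 0, 0, 0, 0, 0.01], [0, 0, 0, 0, 0, 0, 0.01], [0, 0, 0, 0, 0, 0, 0.01], [0, 0, 0, 0, 0, 0, 0.01], [0, 0, 0, 0, 0, 0, 0.01], [0, 0, 0, 0, 0, 0, 0.01], [0, 0, 0, 0, 0, 0, 0.01], [0, 0, 0, 0, 0, 0, 0.01]])

```text
time: 14.3
ee_pos: [0.4603, -0.0485, 0.1385]
eef_rot: [-0.063, 0.998, 0.0, -0.0]
ft_force: [-0.6, 0.1, 0.2]
width: 0.0439
grip_force: 0.0
```

Emit:
apply_moves(steps=[[0, 0, 0, 0, 0, 0, 0.01], [0, 0, 0, 0, 0, 0, 0.01], [0, 0, 0, 0, 0, 0, 0.01], [0, 0, 0, 0, 0, 0, 0.01], [0, 0, 0, 0, 0, 0, 0.01], [0, 0, 0, 0, 0, 0, 0.01], [0, 0, 0, 0, 0, 0, 0.01], [0, 0, 0, 0, 0, 0, 0.01], [0, 0, 0, 0, 0, 0, 0.01], [0, 0, 0, 0, 0, 0, 0.01], [0, 0, 0, 0, 0, 0, 0.01], [0, 0, 0, 0, 0, 0, 0.01], [0, 0, 0, 0, 0, 0, 0.01], [0, 0, 0, 0, 0, 0, 0.01], [0, 0, 0, 0, 0, 0, 0.01], [0, 0, 0, 0, 0, 0, 0.01], [0, 0, 0, 0, 0, 0, 0.01], [0, 0, 0, 0, 0, 0, 0.01], [0, 0, 0, 0, 0, 0, 0.01], [0, 0, 0, 0, 0, 0, 0.01]])

```text
time: 15.97
ee_pos: [0.4603, -0.0485, 0.1385]
eef_rot: [-0.063, 0.998, 0.0, -0.0]
ft_force: [-0.5, -0.1, -0.6]
width: 0.0437
grip_force: 0.0
```

Emit:
apply_moves(steps=[[0, 0, 0, 0, 0, 0, 0.01], [0, 0, 0, 0, 0, 0, 0.01], [0, 0, 0, 0, 0, 0, 0.01], [0, 0, 0, 0, 0, 0, 0.01], [0, 0, 0, 0, 0, 0, 0.01], [0, 0, 0, 0, 0, 0, 0.01], [0, 0, 0, 0, 0, 0, 0.01], [0, 0, 0, 0, 0, 0, 0.01], [0, 0, 0, 0, 0, 0, 0.01], [0, 0, 0, 0, 0, 0, 0.01], [0, 0, 0, 0, 0, 0, 0.01], [0, 0, 0, 0, 0, 0, 0.01], [0, 0, 0, 0, 0, 0, 0.01], [0, 0, 0, 0, 0, 0, 0.01], [0, 0, 0, 0, 0, 0, 0.01], [0, 0, 0, 0, 0, 0, 0.01], [0, 0, 0, 0, 0, 0, 0.01], [0, 0, 0, 0, 0, 0, 0.01], [0, 0, 0, 0, 0, 0, 0.01], [0, 0, 0, 0, 0, 0, 0.01]])

```text
time: 17.63
ee_pos: [0.4603, -0.0485, 0.1385]
eef_rot: [-0.063, 0.998, 0.0, -0.0]
ft_force: [0.3, 0.1, -0.0]
width: 0.0441
grip_force: 0.0
```

Emit:
apply_moves(steps=[[0, 0, 0, 0, 0, 0, 0.01], [0, 0, 0, 0, 0, 0, 0.01], [0, 0, 0, 0, 0, 0, 0.01], [0, 0, 0, 0, 0, 0, 0.01], [0, 0, 0, 0, 0, 0, 0.01], [0, 0, 0, 0, 0, 0, 0.01], [0, 0, 0, 0, 0, 0, 0.01], [0, 0, 0, 0, 0, 0, 0.01], [0, 0, 0, 0, 0, 0, 0.01], [0, 0, 0, 0, 0, 0, 0.01], [0, 0, 0, 0, 0, 0, 0.01], [0, 0, 0, 0, 0, 0, 0.01], [0, 0, 0, 0, 0, 0, 0.01], [0, 0, 0, 0, 0, 0, 0.01], [0, 0, 0, 0, 0, 0, 0.01], [0, 0, 0, 0, 0, 0, 0.01], [0, 0, 0, 0, 0, 0, 0.01], [0, 0, 0, 0, 0, 0, 0.01], [0, 0, 0, 0, 0, 0, 0.01], [0, 0, 0, 0, 0, 0, 0.01]])

```text
time: 19.3
ee_pos: [0.4603, -0.0485, 0.1385]
eef_rot: [-0.063, 0.998, 0.0, 0.0]
ft_force: [-0.6, 0.6, 0.1]
width: 0.0443
grip_force: 0.0
```

Emit:
apply_moves(steps=[[0, 0, 0, 0, 0, 0, 0.01], [0, 0, 0, 0, 0, 0, 0.01], [0, 0, 0, 0, 0, 0, 0.01], [0, 0, 0, 0, 0, 0, 0.01], [0, 0, 0, 0, 0, 0, 0.01], [0, 0, 0, 0, 0, 0, 0.01], [0, 0, 0, 0, 0, 0, 0.01], [0, 0, 0, 0, 0, 0, 0.01], [0, 0, 0, 0, 0, 0, 0.01], [0, 0, 0, 0, 0, 0, 0.01], [0, 0, 0, 0, 0, 0, 0.01], [0, 0, 0, 0, 0, 0, 0.01], [0, 0, 0, 0, 0, 0, 0.01], [0, 0, 0, 0, 0, 0, 0.01], [0, 0, 0, 0, 0, 0, 0.01], [0, 0, 0, 0, 0, 0, 0.01], [0, 0, 0, 0, 0, 0, 0.01], [0, 0, 0, 0, 0, 0, 0.01], [0, 0, 0, 0, 0, 0, 0.01], [0, 0, 0, 0, 0, 0, 0.01]])

```text
time: 20.97
ee_pos: [0.4603, -0.0485, 0.1385]
eef_rot: [-0.063, 0.998, 0.0, 0.0]
ft_force: [0.9, 0.2, 1.0]
width: 0.044
grip_force: 0.0
```

```bash
python3 -c "
from h import *
lid(); s=r.read_state();print(s['ft_force'],s['time'],s['ee_pos'])
c=cam('side');cv2.imwrite('pics/end.png',c['pixels'][...,::-1])"
```

```text
lid slope angle 0.645 front -0.053 zmax 0.198 270
[ 0.10781772  0.72128005 -0.63872234] 21.0167 [ 0.46031634 -0.04850881  0.13852197]
```

View pics/end.png

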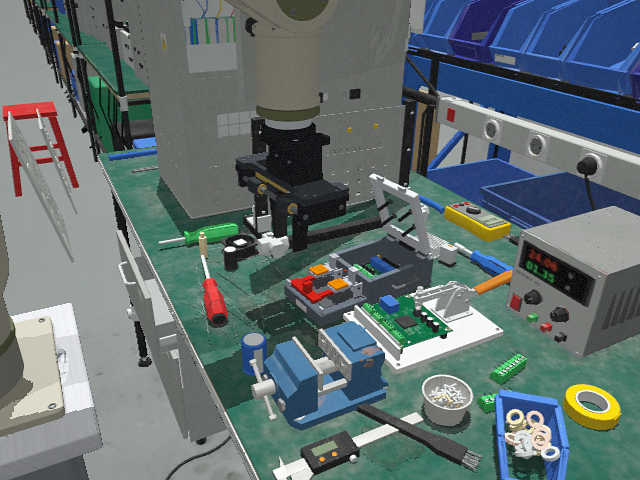

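The lid stands open at (400,215) with its top at 0.198 m; at 1.2 rad it should be about 0.195 m. The slide is over, both keys are up, and the loose things are in place.

```bash
python3 -c "
from h import *
print(r.close_job())"
```

```text
the job is handed in; nothing more can be done
None
```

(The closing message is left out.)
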